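Bolt the rail in the jig and wedge its end just off the bed

ROBOT

A 7-joint arm with a two-finger parallel gripper is mounted at the origin on the work surface. World frame = base frame: x ahead of the robot, y to its left, z up, the work surface at z = 0. Lengths are in m, angles in rad, forces in N, time in s.
With the tool pointing down it reaches from about 0.4 to 0.85 m from the base axis. Payload 10.4 kg.
Tool frame: the origin (TCP) lies midway between the tips of the shut fingers; the grasp point (between the pads) lies 19 mm behind it; z points along the fingers, y is the line along which they close (so a half turn about z gives the same grasp; the last joint's range is limited). The gripper opens to 85 mm and grips with 20 to 120 N. Pads are 22 mm wide; open, the fingers measure 114 mm over their backs; the gripper's body (76 mm by 85 mm) begins 54 mm behind the grasp point. The pads swing forward as they close: fully open they stand 13 mm farther back than shut.
Start: joints at [-1.169, 0.332, -0.065, 1.46, 0.022, 1.35, -0.088], TCP at [0.258, 0.569, 0.231] pointing down, gripper open.
Joint ranges: [-2.6, 2.6], [-0.5, 2.12], [-1.47, 1.34], [0.16, 2.42], [-1.27, 4.41], [0.06, 2.06], [-2.6, 2.6]. Speed limits (rad/s): [2.22, 2.22, 2.79, 2.79, 3.14, 3.14, 3.14].

INTERFACE

Orientations are given as a 3x3 rotation matrix whose columns are the frame's x, y, z axes.
In Python, from bench import robot, camera, camera_model gives the robot as it stands. The module is installed in compiled form; this text tells all that it offers.
- The arm moves only by the tool carry_out, never from a script. Its argument "commands" is a list of rows, each a list of 3 entries, a list of its own where there are three numbers: the opening, from 0 (shut) to 1 (fully open), then the shift along the tool's x, y, z in m, then the turn about the tool's z in rad. A call has 1 to 5 rows; each row is the pose to reach, as a shift and turn from the pose commanded when the call began, along the tool's axes at that moment; what a row does not reach only later rows make up. A row lasts 1/12 s, in which the tool goes at most 41.7 mm and 7.16 degrees, less where a joint would pass 70% of its speed; a pose out of reach is approached as far as the arm can. A call with a gripper value outside its range is refused whole. The fingers move at their own pace and stop on an object; the grip force is fixed at half the most. Time passes only in rows, so rows that repeat a pose let the fingers close. It gives the time, the measured TCP pose, the force, the opening and the grip force at its end, in the units of the state.
- robot.state(): the state, without advancing time (a new reading comes with each control period).
- camera(name): name is "scene" or "top" or "wrist"; returns the picture (420x560x3 uint8, red, green, blue); there is no depth.
- camera_model(name): a dict with "fx", "fy", "cx", "cy" (pixels), "camera_from_world" (4x4, takes a point from world to camera coordinates). Camera axes: x right, y up, looking along -z (the intrinsics and any distortion apply to the point x, -y, -z); pixel columns grow to the right and rows downward; lengths in m; the calibration is good to about 2 mm. A picture is of the moment at which its call begins: read the wrist's pose just before it. camera_model takes no time and is no camera call; for the wrist camera it gives the pose at the moment of the call.
- robot.finish_job(): hands the job in; it is judged then, once.
The state is a dict: "clock": time; "joints": joint angles; "qvel": joint speeds; "joint_torque": joint torques, N m; "tool_pos": TCP position; "ee_rot": TCP orientation; "wrist_force": force on the tool from outside, world axes, zero at the start; "torque": the same for the moment, N m; "gripper_width": finger opening in m; "finger_force": force on a finger pad.
Only numpy, scipy, OpenCV 4.12 (cv2) and the standard library are available. Lean on these libraries where they do the work, as an engineer would, in place of code of your own. Each camera call takes 0.05 s, during which the arm holds its last target. There are 200 camera calls.

TASK

Slide the barrel bolt behind the timber rail fully home into its keeper, so that the rail cannot slide back. Then take the loose tapered wedge and push its thin end, with the wedge lying flat on the jig's bed, in under the notched end of the rail until that end has just lifted off the bed, by about 4 mm, and finish while still holding the wedge there, without touching the rail itself. Leave all the other things on the bench where they are.

Things in the scene. Friction and masses are not known exactly. Their poses are not given: they have to be found in the camera images.
- jig: Plywood jig fixed to the bench. Origin at bench height below the lane's centre line; +y runs along the lane (the way the wedge is pushed), x across, z up. Bed top at z = 18 mm: lane x -45 to +65, y -210 to +175 mm, and a wing for the bolt x -175 to -45, y 110 to 175. Guide cheeks 22 mm high stand on the bed at x +-33 to +-45, y -5 to 115, the rail between them.
- bolt (a joint): The barrel bolt's slide, m: 0 = fully drawn back, 0.080 = fully home in the keeper; it grows along the jig's +x. It needs about 2 N and stays where it is left. Its 12 mm rod runs 20 mm above the bed at jig y = 148 mm; home, it crosses the lane behind the rail and stops it. Slotted barrel: jig x -165 to -45, 28 mm high above the bed.
- keeper (a point): Mouth of the bolt's keeper at rod height: a steel bracket on the bed, 34 mm high, 24 mm each way, on the lane's other side at jig x 38 to 62 mm. Axes as the jig.
- bolt_knob (a point): A point on the axis of the bolt's upright round steel knob (14 mm diameter), 10 mm below the knob's top and 80 mm above the bench. The knob reaches from the rod up to 90 mm above the bench; it stands clear above the barrel (whose top is 46 mm above the bench). The point's axes are those of the jig.
- rail: Dark timber rail, loose on the bed in the lane, 60 mm wide (x), 200 long (y), 40 thick, about 0.5 kg. Origin: centre of its length and width, at its underside. The last 60 mm at the -y end are notched from below by 8 mm over the full width: an 8 mm gap above the bed. Its +y end lies 2 to 14 mm short of the home bolt's rod; it can slide back to meet the rod.
- rail_lip (a point): Middle of the lower edge of the rail's notched (-y) end face: 26 mm above the bench (8 mm above the bed) while the rail lies flat. How far it rises above that is the lift. Axes as the rail.
- wedge: Plain wooden wedge, loose, flat on the bench on the robot's side of the jig, beside a block of the same length, width and wood (either may be the left one). 110 mm long (x), 40 wide (y), 70 g. Origin: centre of its underside. Top slopes evenly from 27 mm at the heel (x = -55) to 4 mm at the thin end (x = +55). Grip it across its width.
- block: Plain wooden packing block, 110 x 40 x 27 mm, not tapered, loose; leave it. Origin at the centre of its underside.
- jar: Amber glass jar, 64 mm diameter, 85 mm high, standing beyond the jig; leave it. Origin at the centre of its underside.
- hammer: Hammer lying beyond the jig, roughly along the jig's lane; leave it. Origin below its middle.
- screwdriver: Screwdriver lying to the left; leave it. Origin below its middle.
- glue: White glue bottle, 60 mm diameter, 170 mm high, standing to the right; leave it. Origin at the centre of its underside.
- clamp: Orange bar clamp, 300 mm long, lying to the right; leave it. Origin below its bar's middle.
- drill: Teal cordless drill, 190 mm high, standing on its battery to the left; leave it. Origin at the centre of its underside.
Not all that is in view belongs to the job. What is shaped like the wedge but red or white is not meant.

How it is judged:
By the outcome, as a careful person would: the job done as asked, in the order asked, and still so for the second after the job is handed in, while the arm keeps its last pose, push and grip.
It also fails if it takes over 59 s, if anything falls off the work surface, if the arm or the gripper's body presses on something with over 40 N, if the wrist force passes 120 N, or if a joint passes its speed limit or range.

## Working session

There is one attempt and no reset: what is moved stays moved. The work goes in short steps, Python scripts to look and compute and a tool call to move; the robot and the scene stay as the last step left them, time stands still between calls to the robot, and variables do not carry over. Pictures are saved under pics/ and viewed, at most 10 in all, crops included, and the job is handed in when it is done.

Besides the shell and the picture viewer there is one more tool, called after ">>>" as name(argument=value, ...), one argument or row to a line, values as JSON. carry_out: Moves the arm, as the interface text tells. Its arguments: {"type":"object","properties":{"commands":{"type":"array","items":{"type":"array"}}},"required":["commands"]}

```bash
mkdir -p pics; cat > h.py <<'E'
import numpy as np, cv2
from bench import robot, camera, camera_model
def ray(m,u,v):
    T=np.array(m["camera_from_world"]);R=T[:3,:3];c=-R.T@T[:3,3]
    d=np.array([(u-m["cx"])/m["fx"],-(v-m["cy"])/m["fy"],-1.0]);return c,R.T@d
def onz(m,u,v,z):
    c,d=ray(m,u,v);return c+d*(z-c[2])/d[2]
def proj(m,p):
    q=np.array(m["camera_from_world"])@np.append(p,1);return m["cx"]+m["fx"]*q[0]/-q[2],m["cy"]-m["fy"]*q[1]/-q[2]
def tri(ms,uvs):
    A=np.zeros((3,3));b=np.zeros(3)
    for m,(u,v) in zip(ms,uvs):
        c,d=ray(m,u,v);d/=np.linalg.norm(d);P=np.eye(3)-np.outer(d,d);A+=P;b+=P@c
    return np.linalg.solve(A,b)
def save(n,im,s=1):
    cv2.imwrite("pics/"+n,cv2.resize(im,None,fx=s,fy=s,interpolation=cv2.INTER_CUBIC)[:,:,::-1])
E
python3 - <<'E'
from h import *
s=robot.state();print(s["clock"],s["tool_pos"],s["ee_rot"],s["gripper_width"])
for n in("scene","top","wrist"):
    m=camera_model(n);print(n,m)
    im=camera(n);np.save(n+".npy",im)
    if n!="wrist": save(n+".png",im,1.42)
E
```

```text
0.0 [0.25744111 0.56907583 0.23050831] [[-9.11109671e-01  4.12163645e-01 -5.45138175e-04]
 [ 4.12163999e-01  9.11108636e-01 -1.37488642e-03]
 [-6.99980981e-05 -1.47735864e-03 -9.99998906e-01]] 0.08565188709983454
scene {'fx': 452.7985761106453, 'fy': 452.7985761106453, 'cx': 285.8844543025293, 'cy': 210.97975057884702, 'camera_from_world': array([[ 0.75071312,  0.66054745, -0.01033821, -0.42050693],
       [-0.40372361,  0.47110691,  0.78426113,  0.17655757],
       [ 0.52291209, -0.58458134,  0.62034474, -1.48251672],
       [ 0.        ,  0.        ,  0.        ,  1.        ]])}
top {'fx': 410.43385022325134, 'fy': 410.43385022325134, 'cx': 284.90529564189484, 'cy': 219.21613085261927, 'camera_from_world': array([[-6.78904334e-04, -9.99998873e-01, -1.33942698e-03,
        -2.81514100e-02],
       [ 9.96203641e-01, -7.92924784e-04,  8.70498518e-02,
        -5.62358919e-01],
       [-8.70508157e-02, -1.27524351e-03,  9.96203056e-01,
        -1.23495802e+00],
       [ 0.00000000e+00,  0.00000000e+00,  0.00000000e+00,
         1.00000000e+00]])}
wrist {'fx': 296.51680833800964, 'fy': 296.51680833800964, 'cx': 284.8831974917575, 'cy': 211.77908955437593, 'camera_from_world': array([[ 4.11774764e-01,  9.11285310e-01, -7.92544872e-04,
        -6.25320123e-01],
       [-8.65650985e-01,  3.90882305e-01, -3.12824866e-01,
         4.14693909e-02],
       [-2.84762913e-01,  1.29499453e-01,  9.49810494e-01,
        -3.79194682e-01],
       [ 0.00000000e+00,  0.00000000e+00,  0.00000000e+00,
         1.00000000e+00]])}
```

View pics/top.png

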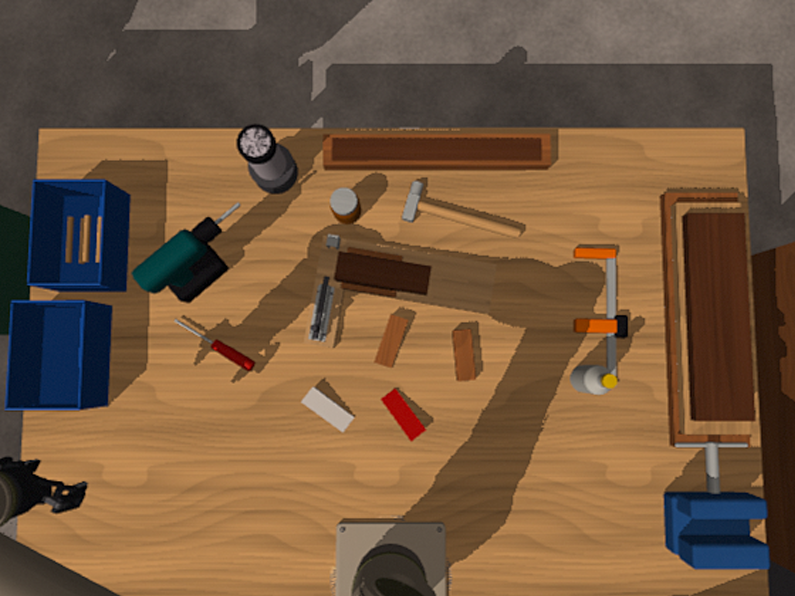

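View pics/scene.png

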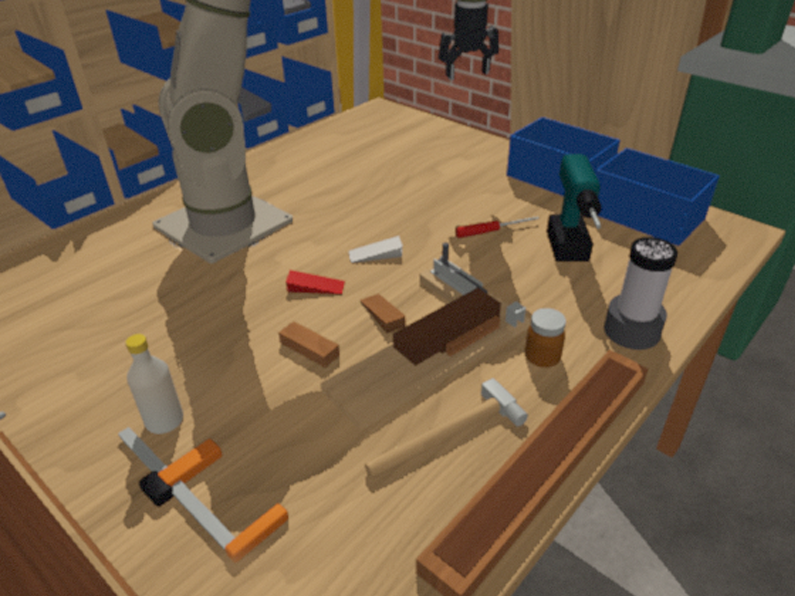

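Top view (px): two wood-coloured candidates lie at (393,337) and (465,352). The red one at (403,413) and the white one at (327,408) are decoys. The rail is at (383,272), its notched end is on the right at (430,282), the bolt is at (320,310) and the keeper at (332,240). In the scene view, the candidate at (383,310) looks tapered and the one at (308,343) looks like a full block. I'll confirm this in an enlarged crop.

```bash
python3 - <<'E'
from h import *
s=np.load("scene.npy");t=np.load("top.npy")
a=cv2.resize(s[160:270,190:380],(800,463)[:2] if 0 else (400*1,232),interpolation=cv2.INTER_CUBIC)
a=cv2.resize(s[160:265,190:375],(792,450),interpolation=cv2.INTER_CUBIC)  # x4.28
save("c1.png",a)
b=cv2.resize(t[155:275,205:345],(700,600),interpolation=cv2.INTER_CUBIC) # x5
save("c2.png",b)
E
```

```text
(no output)
```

View pics/c1.png

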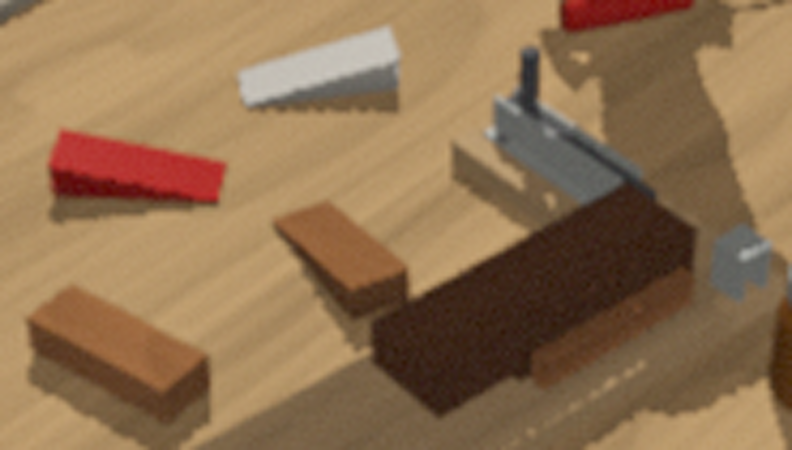

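View pics/c2.png

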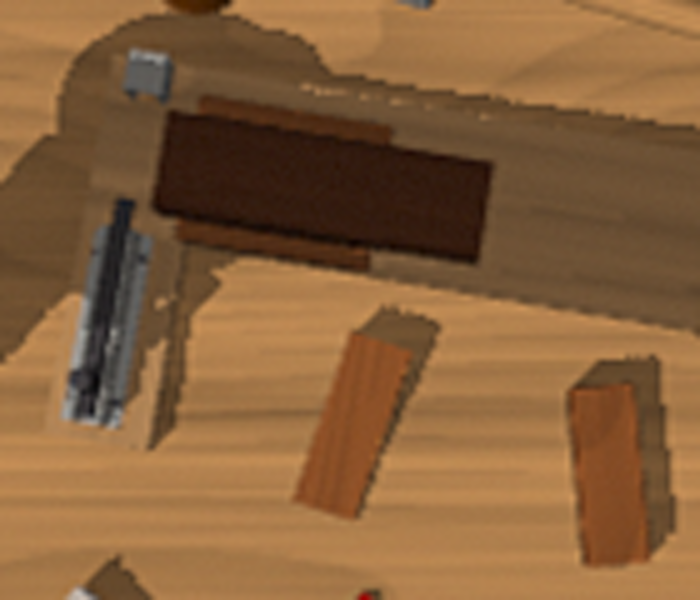

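The crops confirm it: the wedge is the tapered piece at c1 (340,260) and c2 (352,425). Its thin end points toward the robot and its heel toward the jig. The piece at c1 (120,350) and c2 (612,475) has constant height, so it is the block.

```bash
python3 - <<'E'
from h import *
mt,ms=camera_model("top"),camera_model("scene")
T=lambda u,v:(u/5+205-.4,v/5+155-.4)
S=lambda u,v:(u/4.281+190-.4,v/4.286+160-.4)
pairs={"heelL":((352,332),(405,270)),"heelR":((412,350),(347,292)),"thinL":((297,500),(330,204)),"thinR":((357,518),(276,223)),
"railNL":((493,160),(440,376)),"railNR":((478,262),(374,323)),"railPL":((170,112),(695,232)),"railPR":((153,212),(632,186)),"knobtop":((83,372),(530,50)),
"keeper":((150,62),(742,232))}
P={}
for k,(a,b) in pairs.items():
    p=tri([mt,ms],[T(*a),S(*b)]);P[k]=p;print(k,p.round(4))
r=lambda a,b,z:[onz(mt,*T(*q),z) for q in (a,b)]
def Z(q,z): return onz(mt,*T(*q),z)
c=[Z(q,.058) for q in((493,160),(478,262),(170,112),(153,212))]
lip=(c[0]+c[1])/2;far=(c[2]+c[3])/2;d=far-lip;L=np.hypot(*d[:2]);print("rail lip",lip,"len",L,"ang y-axis",np.degrees(np.arctan2(d[1],d[0])))
h=(Z((352,332),.027)+Z((412,350),.027))/2;t=(Z((297,500),.004)+Z((357,518),.004))/2;print("wedge heel",h,"thin",t,np.linalg.norm((h-t)[:2]),"ang",np.degrees(np.arctan2(*(t-h)[[1,0]])),"c",(h+t)/2)
print("knob top z.09",Z((83,372),.09))
b1,b2=Z((95,420),.046),Z((123,205),.046);d=b2-b1;print("bolt dir",np.degrees(np.arctan2(d[1],d[0])))
E
```

```text
heelL [0.556  0.0008 0.0223]
heelR [ 0.5442 -0.0368  0.0226]
thinL [4.548e-01 3.710e-02 1.000e-04]
thinR [ 0.4433 -0.0006  0.0011]
railNL [ 0.6572 -0.0847  0.0563]
railNR [ 0.597  -0.0743  0.0529]
railPL [0.6879 0.1112 0.0533]
railPR [0.6294 0.1231 0.0512]
knobtop [0.5272 0.155  0.0921]
keeper [0.7154 0.1214 0.0619]
rail lip [ 0.62696184 -0.07906321  0.058     ] len 0.19704941479271632 ang y-axis 81.27293927973842
wedge heel [ 0.55112248 -0.01660332  0.027     ] thin [0.44866794 0.01766924 0.004     ] 0.10803490968723298 ang 161.50414651942626 c [0.49989521 0.00053296 0.0155    ]
knob top z.09 [0.52825137 0.15630518 0.09      ]
bolt dir -6.728866942774948
```

>>> carry_out(
  commands=[
    [1,[-0.034,-0.021,0],0],
    [1,[-0.067,-0.043,0],0],
    [1,[-0.101,-0.064,0],0],
    [1,[-0.135,-0.086,0],0],
    [1,[-0.169,-0.107,0],0],
  ],
)

```text
clock: 0.57
tool_pos: [0.3681, 0.4004, 0.2312]
ee_rot: [[-0.911, 0.412, -0.0], [0.412, 0.911, -0.0], [0.0, -0.0, -1.0]]
wrist_force: [1.4, 0.2, -0.3]
gripper_width: 0.0853
finger_force: 0.0
```

>>> carry_out(
  commands=[
    [1,[-0.034,-0.021,0],0],
    [1,[-0.067,-0.043,0],0],
    [1,[-0.101,-0.064,0],0],
    [1,[-0.135,-0.086,0],0],
    [1,[-0.169,-0.107,0],0],
  ],
)

```text
clock: 0.98
tool_pos: [0.478, 0.2332, 0.2314]
ee_rot: [[-0.911, 0.412, 0.0], [0.412, 0.911, 0.0], [0.0, 0.0, -1.0]]
wrist_force: [1.5, -0.1, 0.0]
gripper_width: 0.0854
finger_force: 0.0
```

>>> carry_out(
  commands=[
    [1,[-0.03,-0.02,0],-0.09],
    [1,[-0.06,-0.04,0],-0.18],
    [1,[-0.079,-0.051,0],-0.272],
    [1,[-0.079,-0.051,0],-0.272],
    [1,[-0.079,-0.051,0],-0.272],
  ],
)

```text
clock: 1.4
tool_pos: [0.5287, 0.1549, 0.231]
ee_rot: [[-0.988, 0.156, -0.0], [0.156, 0.988, -0.0], [0.0, -0.0, -1.0]]
wrist_force: [-0.2, 0.7, -0.7]
gripper_width: 0.0854
finger_force: 0.0
```

```bash
python3 - <<'E'
from h import *
s=robot.state();m=camera_model("wrist");im=camera("wrist");np.save("w1.npy",im)
import pickle;pickle.dump(m,open("w1.pkl","wb"))
print(s["clock"],s["tool_pos"],s["ee_rot"])
print(proj(m,[.528,.156,.09]),proj(m,[.627,-.079,.058]))
save("w1.png",im,1.4)
E
```

```text
1.4 [0.528663   0.15485682 0.23099953] [[-9.87826841e-01  1.55556780e-01 -4.70237652e-04]
 [ 1.55556930e-01  9.87826883e-01 -3.02349259e-04]
 [ 4.17480917e-04 -3.71817439e-04 -9.99999844e-01]]
(np.float64(285.3128048534141), np.float64(197.66105311283562)) (np.float64(109.49571406670509), np.float64(295.730361183225))
```

View pics/w1.png

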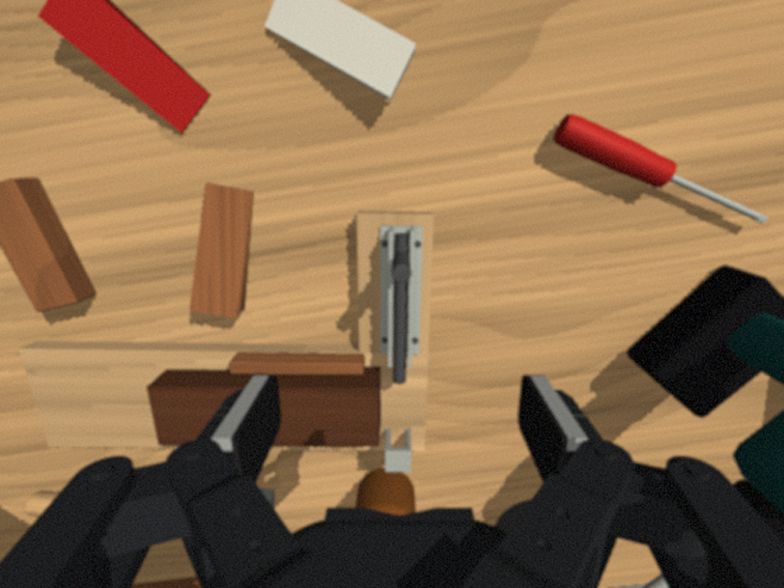

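The wrist view lines up with the jig. The knob is at (401,272), the wedge at (222,250) with its heel near (215,318) and thin end at (230,186). The rail's notched end is on the left at (150,410), the bolt rod tip at (400,380) and the keeper at (397,455).

```bash
python3 - <<'E'
from h import *
import pickle
m=pickle.load(open("w1.pkl","rb"));mt=camera_model("top")
Z=lambda q,z:onz(m,q[0]/1.4-.2,q[1]/1.4-.2,z)
ang=lambda d:np.degrees(np.arctan2(d[1],d[0]))
k=Z((401,270),.09);print("knob",k, "tri",tri([m,mt],[(401/1.4-.2,270/1.4-.2),(83/5+204.6,372/5+154.6)]))
print("bed far edge dir",ang(Z((425,447),.018)-Z((48,447),.018)))
print("rod tip",Z((400,381),.038+.006),"rod dir",ang(Z((400,375),.044)-Z((403,236),.044)))
print("rail N top near edge",Z((167,372),.058),"far bottom corner (lip)",Z((151,388),.026),Z((165,445),.026))
a,b=Z((381,368),.058),Z((381,444),.058);print("rail + end top",a,b)
a,b,c,d=Z((192,316),.027),Z((237,322),.027),Z((207,184),.004),Z((253,191),.004)
print("wedge corners",a,b,c,d);h=(a+b)/2;t=(c+d)/2;print("c",(h+t)/2,"ang",ang(t-h),"w",np.linalg.norm(a-b),np.linalg.norm(c-d),"L",np.linalg.norm((h-t)[:2]))
print("keeper top near", Z((397,450),.052))
print(Z((22,345),.018),Z((48,447),.018),Z((425,447),.018))
s=robot.state();R=s["ee_rot"];print("shift to knob",R.T@(np.array([*k[:2],.061])-s["tool_pos"]))
E
```

```text
knob [0.52309704 0.15768009 0.09      ] tri [0.5283895  0.15799322 0.07315544]
bed far edge dir 81.07901056310574
rod tip [0.63586155 0.13942133 0.044     ] rod dir -9.990330929803385
rail N top near edge [ 0.58874359 -0.05363368  0.058     ] far bottom corner (lip) [ 0.61675975 -0.09669058  0.026     ] [ 0.6807881  -0.10480926  0.026     ]
rail + end top [0.61321049 0.12665163 0.058     ] [0.68881925 0.11371672 0.058     ]
wedge corners [ 0.55212116 -0.03508906  0.027     ] [0.5639091 0.0029512 0.027    ] [0.44403141 0.00165075 0.004     ] [0.45583602 0.03915725 0.004     ]
c [0.50397442 0.00216753 0.0155    ] ang 161.35262265852782 w 0.039824826776222316 0.03932030015047717 L 0.11406956994121428
keeper top near [0.70219005 0.12621864 0.052     ]
[ 0.5580447  -0.20660544  0.018     ] [ 0.66988996 -0.23006452  0.018     ] [0.72965378 0.15066674 0.018     ]
shift to knob [0.0049576  0.00049113 0.17001727]
```

>>> carry_out(
  commands=[
    [1,[0.002,0.0,0.04],0],
    [1,[0.003,0.0,0.08],0],
    [1,[0.003,0.0,0.12],0],
    [1,[0.003,0.0,0.15],0],
    [1,[0.003,0.0,0.17],0],
  ],
)

```text
clock: 1.87
tool_pos: [0.5227, 0.1579, 0.0579]
ee_rot: [[-0.989, 0.151, -0.004], [0.151, 0.989, -0.001], [0.004, -0.001, -1.0]]
wrist_force: [0.2, -0.2, -0.2]
gripper_width: 0.0856
finger_force: 0.0
```

>>> carry_out(
  commands=[
    [0,[0,0,0],0],
    [0,[0,0,0],0],
    [0,[0,0,0],0],
    [0,[0,0,0],0],
    [0,[0,0,0],0],
  ],
)

```text
clock: 2.28
tool_pos: [0.5263, 0.1573, 0.063]
ee_rot: [[-0.988, 0.152, 0.003], [0.152, 0.988, 0.001], [-0.002, 0.002, -1.0]]
wrist_force: [0.6, -0.7, 0.4]
gripper_width: 0.0259
finger_force: 0.0
```

>>> carry_out(
  commands=[
    [0,[0,0,0],0],
    [0,[0,0,0],0],
    [0,[0,0,0],0],
    [0,[0,0,0],0],
    [0,[0,0,0],0],
  ],
)

```text
clock: 2.7
tool_pos: [0.5261, 0.1568, 0.0627]
ee_rot: [[-0.988, 0.152, 0.002], [0.152, 0.988, 0.001], [-0.002, 0.001, -1.0]]
wrist_force: [-1.2, -0.5, 7.3]
gripper_width: 0.0122
finger_force: 58.4
```

>>> carry_out(
  commands=[
    [0,[-0.015,0,0],0],
    [0,[-0.03,0,0],0],
    [0,[-0.045,0,0],0],
    [0,[-0.06,0,0],0],
    [0,[-0.07,0,0],0],
  ],
)

```text
clock: 3.12
tool_pos: [0.5962, 0.1448, 0.0627]
ee_rot: [[-0.988, 0.153, 0.002], [0.153, 0.988, -0.0], [-0.002, -0.0, -1.0]]
wrist_force: [-3.6, -4.5, 10.2]
gripper_width: 0.012
finger_force: 58.7
```

>>> carry_out(
  commands=[
    [0,[-0.003,0,0],0],
    [0,[-0.005,0,0],0],
    [0,[-0.006,0,0],0],
    [0,[-0.006,0,0],0],
    [0,[-0.006,0,0],0],
  ],
)

```text
clock: 3.53
tool_pos: [0.6013, 0.1439, 0.0628]
ee_rot: [[-0.988, 0.153, 0.002], [0.153, 0.988, -0.0], [-0.002, -0.0, -1.0]]
wrist_force: [-1.0, -3.4, 7.5]
gripper_width: 0.0119
finger_force: 58.9
```

>>> carry_out(
  commands=[
    [0,[-0.002,0,0],0],
    [0,[-0.004,0,0],0],
    [0,[-0.005,0,0],0],
    [0,[-0.005,0,0],0],
    [0,[-0.005,0,0],0],
  ],
)

```text
clock: 3.95
tool_pos: [0.6015, 0.1439, 0.0625]
ee_rot: [[-0.988, 0.152, -0.009], [0.152, 0.988, -0.0], [0.008, -0.002, -1.0]]
wrist_force: [-26.8, -4.5, 26.3]
gripper_width: 0.012
finger_force: 61.0
```

>>> carry_out(
  commands=[
    [0,[-0.001,0,0],0],
    [0,[-0.002,0,0],0],
    [0,[-0.003,0,0],0],
    [0,[-0.003,0,0],0],
    [0,[-0.003,0,0],0],
  ],
)

```text
clock: 4.37
tool_pos: [0.6016, 0.144, 0.0625]
ee_rot: [[-0.988, 0.152, -0.014], [0.152, 0.988, -0.0], [0.014, -0.003, -1.0]]
wrist_force: [-42.6, -3.7, 37.8]
gripper_width: 0.0121
finger_force: 62.2
```

The bolt has reached a hard stop at 42 N. I'll relax the push, release the knob and lift clear.

>>> carry_out(
  commands=[
    [0,[0.004,0,0],0],
    [0,[0.007,0,0],0],
    [1,[0.007,0,0],0],
    [1,[0.007,0,0],0],
    [1,[0.007,0,0],0],
  ],
)

```text
clock: 4.78
tool_pos: [0.6017, 0.1452, 0.0615]
ee_rot: [[-0.988, 0.152, 0.0], [0.152, 0.988, 0.0], [-0.0, 0.001, -1.0]]
wrist_force: [-0.1, -0.4, 0.0]
gripper_width: 0.0479
finger_force: 0.0
```

>>> carry_out(
  commands=[
    [1,[0,0,0],0],
    [1,[0,0,0],0],
    [1,[0,0,-0.03],0],
    [1,[0,0,-0.07],0],
    [1,[0,0,-0.11],0],
  ],
)

```text
clock: 5.2
tool_pos: [0.6007, 0.1447, 0.1717]
ee_rot: [[-0.988, 0.152, -0.002], [0.152, 0.988, -0.001], [0.002, -0.001, -1.0]]
wrist_force: [0.8, 0.3, 0.2]
gripper_width: 0.0854
finger_force: 0.0
```

```bash
python3 - <<'E'
from h import *
import pickle
s=robot.state();m=camera_model("wrist");im=camera("wrist");t=camera("top")
print(s["clock"],s["tool_pos"],s["ee_rot"])
c=cv2.resize(im,None,fx=1.05,fy=1.05);d=cv2.resize(t[155:260,205:345],(588,441))
save("w2.png",im,1.4);np.save("w2.npy",im);pickle.dump(m,open("w2.pkl","wb"))
E
```

```text
5.2 [0.60067631 0.14467257 0.17172435] [[-9.88339103e-01  1.52251501e-01 -2.30158692e-03]
 [ 1.52253946e-01  9.88340972e-01 -9.26419317e-04]
 [ 2.13370392e-03 -1.26604213e-03 -9.99996922e-01]]
```

View pics/w2.png

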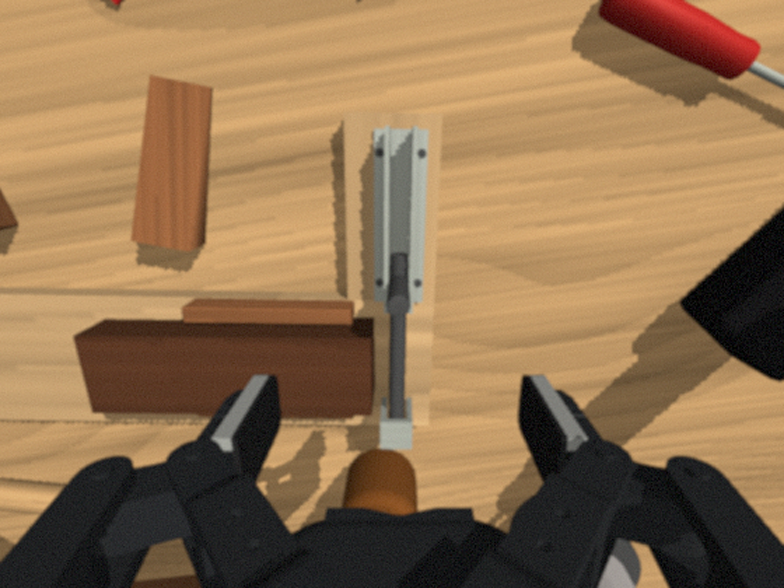

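The bolt is home: the rod runs from the barrel at (398,290) into the keeper at (396,425), behind the rail end at (375,370). Next I'll refine the wedge from both wrist views.

```bash
python3 - <<'E'
from h import *
import pickle
m1=pickle.load(open("w1.pkl","rb"));m=pickle.load(open("w2.pkl","rb"))
q=lambda p:(p[0]/1.4-.2,p[1]/1.4-.2)
ang=lambda d:np.degrees(np.arctan2(d[1],d[0]))
P={}
for n,a,b in (("heelR",(192,314),(133,238)),("heelL",(237,320),(205,245)),("thinR",(207,184),(152,76)),("thinL",(253,191),(212,89)),("railNnear",(167,372),(110,320)),("railPnear",(381,368),(374,320)),("lipnear",(150,387),(77,336)),("lipfar",(165,445),(95,411))):
    P[n]=tri([m1,m],[q(a),q(b)]);print(n,P[n].round(4))
Z=lambda p,z:onz(m,*q(p),z)
c=[Z((133,239),.027),Z((205,245),.027),Z((152,76),.004),Z((212,89),.004)]
h=(c[0]+c[1])/2;t=(c[2]+c[3])/2;print("h",h,"t",t,"c",(h+t)/2,ang(t-h),np.linalg.norm((h-t)[:2]))
# rail: top near edge and lip
print("top near edge",Z((110,320),.058),Z((374,320),.058),ang(Z((374,320),.058)-Z((110,320),.058)))
print("N end upper/lower?",Z((77,336),.058),Z((77,336),.026),Z((95,411),.058),Z((95,411),.026))
print("bed edge",ang(Z((430,424),.018)-Z((0,421),.018)),"joints",np.round(robot.state()["joints"],3))
E
```

```text
heelR [ 0.5436 -0.0208  0.0482]
heelL [0.5564 0.0156 0.0406]
thinR [0.444  0.0016 0.0038]
thinL [ 0.456   0.0361 -0.0046]
railNnear [ 0.6022 -0.0752  0.0249]
railPnear [0.6339 0.121  0.018 ]
lipnear [ 0.5995 -0.0714  0.0599]
lipfar [ 0.647  -0.0648  0.0772]
h [ 0.55136936 -0.00963418  0.027     ] t [0.45092366 0.02050681 0.004     ] c [0.50114651 0.00543632 0.0155    ] 163.2969440058581 0.1048704816939823
top near edge [ 0.59239742 -0.04698394  0.058     ] [0.61884513 0.12558407 0.058     ] 81.2866702764433
N end upper/lower? [ 0.60002296 -0.07305813  0.058     ] [ 0.60968893 -0.10187553  0.026     ] [ 0.65726173 -0.0830379   0.058     ] [ 0.67408446 -0.1131031   0.026     ]
bed edge 80.83811494385141 joints [-0.521  0.352  0.267  1.564 -0.098  1.228  1.18 ]
```

>>> carry_out(
  commands=[
    [1,[0.012,-0.038,0],0.06],
    [1,[0.024,-0.076,0],0.12],
    [1,[0.036,-0.114,0],0.165],
    [1,[0.048,-0.15,0],0.165],
    [1,[0.051,-0.16,0],0.165],
  ],
)

```text
clock: 5.72
tool_pos: [0.5246, -0.0115, 0.1714]
ee_rot: [[-0.948, 0.319, -0.0], [0.319, 0.948, -0.001], [-0.0, -0.001, -1.0]]
wrist_force: [0.7, 0.3, 0.4]
gripper_width: 0.0853
finger_force: 0.0
```

>>> carry_out(
  commands=[
    [1,[0,0,0.04],0],
    [1,[0,0,0.08],0],
    [1,[0,0,0.11],0],
    [1,[0,0,0.11],0],
    [1,[0,0,0.11],0],
  ],
)

```text
clock: 6.13
tool_pos: [0.526, -0.0055, 0.0608]
ee_rot: [[-0.95, 0.312, -0.003], [0.312, 0.95, -0.001], [0.002, -0.001, -1.0]]
wrist_force: [0.5, 0.4, 0.6]
gripper_width: 0.0855
finger_force: 0.0
```

```bash
python3 - <<'E'
from h import *
import pickle
s=robot.state();m=camera_model("wrist");im=camera("wrist")
print(s["clock"],s["tool_pos"],s["ee_rot"])
save("w3.png",im,1.4);np.save("w3.npy",im);pickle.dump(m,open("w3.pkl","wb"))
E
```

```text
6.1333 [ 0.52600506 -0.00554591  0.06076428] [[-9.49947468e-01  3.12398363e-01 -2.65916512e-03]
 [ 3.12401117e-01  9.49950039e-01 -6.81685551e-04]
 [ 2.31311656e-03 -1.47829162e-03 -9.99996232e-01]]
```

View pics/w3.png

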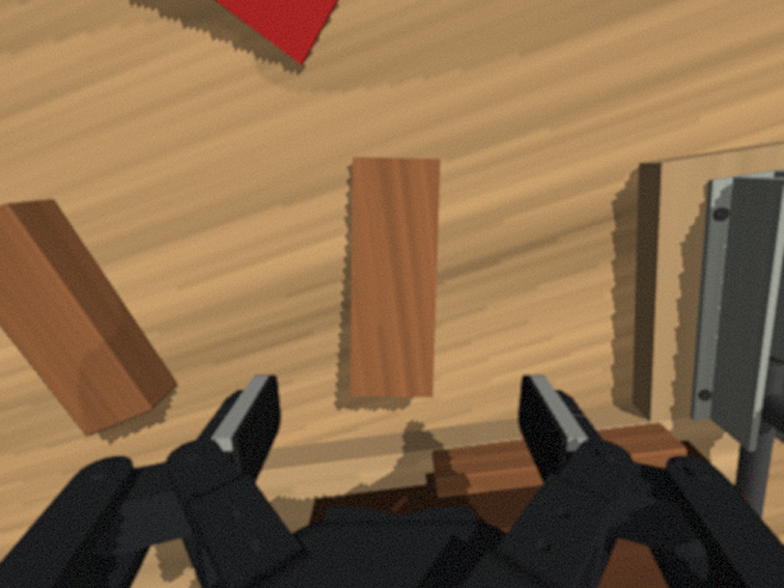

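```bash
python3 - <<'E'
from h import *
import pickle
m=pickle.load(open("w3.pkl","rb"));q=lambda p:(p[0]/1.4-.2,p[1]/1.4-.2)
Z=lambda p,z:onz(m,*q(p),z)
t=(Z((353,158),.004)+Z((440,158),.004))/2;h=(Z((351,397),.027)+Z((433,397),.027))/2
print(t,h,np.linalg.norm((t-h)[:2]),np.linalg.norm(Z((353,158),.004)-Z((440,158),.004)),np.linalg.norm(Z((351,397),.027)-Z((433,397),.027)))
h2=(Z((351,397),.0)+Z((433,397),.0))/2;print(h2,np.linalg.norm((t-h2)[:2]))
a=t-h;print(np.degrees(np.arctan2(a[1],a[0])))
g=t-80*.001*a/np.linalg.norm(a[:2]);s=robot.state();print("grip",g,"shift",s["ee_rot"].T@(np.array([g[0],g[1],.003])-s["tool_pos"]))
E
```

```text
[0.4494327 0.0190569 0.004    ] [ 0.55315297 -0.01736575  0.027     ] 0.10992953851812838 0.03955092608960822 0.039703151002321635
[ 0.56880168 -0.02309514  0.        ] 0.12659284052286573
160.65064474676674
grip [ 0.52491397 -0.00744928  0.02073799] shift [ 0.00177209 -0.00265798  0.05938955]
```

The near view puts the wedge's thin end at (396,158) and its heel's top edge at (392,397). With heights of 4 and 27 mm it measures 110 × 40 mm, which fits a taper. Now I'll descend and grip.

>>> carry_out(
  commands=[
    [1,[0.002,-0.003,0.02],0.02],
    [1,[0.002,-0.003,0.04],0.02],
    [1,[0.002,-0.003,0.055],0.02],
    [1,[0.002,-0.003,0.058],0.02],
    [1,[0.002,-0.003,0.058],0.02],
  ],
)

```text
clock: 6.6
tool_pos: [0.5248, -0.0075, 0.0045]
ee_rot: [[-0.944, 0.331, 0.001], [0.331, 0.944, 0.0], [-0.001, 0.001, -1.0]]
wrist_force: [0.3, -0.2, -0.1]
gripper_width: 0.0851
finger_force: 0.0
```

>>> carry_out(
  commands=[
    [0,[0,0,0],0],
    [0,[0,0,0],0],
    [0,[0,0,0],0],
    [0,[0,0,0],0],
    [0,[0,0,0],0],
  ],
)

```text
clock: 7.02
tool_pos: [0.5247, -0.0075, 0.0045]
ee_rot: [[-0.944, 0.331, 0.002], [0.331, 0.944, 0.001], [-0.001, 0.001, -1.0]]
wrist_force: [-1.8, -0.1, 9.0]
gripper_width: 0.0383
finger_force: 60.7
```

>>> carry_out(
  commands=[
    [0,[0,0,0],0],
    [0,[0,0,0],0],
    [0,[0,0,0],0],
    [0,[0,0,0],0],
    [0,[0,0,0],0],
  ],
)

```text
clock: 7.43
tool_pos: [0.5247, -0.0075, 0.0045]
ee_rot: [[-0.944, 0.331, 0.002], [0.331, 0.944, 0.001], [-0.001, 0.001, -1.0]]
wrist_force: [-2.2, 0.4, 8.5]
gripper_width: 0.0385
finger_force: 60.7
```

>>> carry_out(
  commands=[
    [0,[0,0,-0.01],0],
    [0,[0,0,-0.04],0],
    [0,[0,0,-0.07],0],
    [0,[0,0,-0.1],0],
    [0,[0,0,-0.1],0],
  ],
)

```text
clock: 7.85
tool_pos: [0.5271, -0.0078, 0.1096]
ee_rot: [[-0.943, 0.332, 0.009], [0.332, 0.943, 0.001], [-0.008, 0.004, -1.0]]
wrist_force: [1.5, -0.2, 0.1]
gripper_width: 0.0386
finger_force: 60.7
```

>>> carry_out(
  commands=[
    [0,[-0.028,-0.027,0],0.12],
    [0,[-0.056,-0.054,0],0.24],
    [0,[-0.084,-0.081,0],0.36],
    [0,[-0.112,-0.109,0],0.48],
    [0,[-0.14,-0.136,0],0.6],
  ],
)

```text
clock: 8.27
tool_pos: [0.6114, -0.1841, 0.1038]
ee_rot: [[-0.587, 0.809, 0.0], [0.809, 0.587, 0.0], [-0.0, 0.0, -1.0]]
wrist_force: [0.7, 0.1, -0.4]
gripper_width: 0.0388
finger_force: 60.8
```

>>> carry_out(
  commands=[
    [0,[0,0,0],0.12],
    [0,[0,0,0],0.24],
    [0,[0,0,0],0.36],
    [0,[0,0,0],0.48],
    [0,[0,0,0],0.6],
  ],
)

```text
clock: 8.68
tool_pos: [0.6107, -0.1824, 0.1034]
ee_rot: [[-0.027, 1.0, -0.0], [1.0, 0.027, 0.0], [0.0, -0.0, -1.0]]
wrist_force: [0.3, 0.5, -0.6]
gripper_width: 0.0382
finger_force: 60.8
```

>>> carry_out(
  commands=[
    [0,[0,0,0],0.1],
    [0,[0,0,0],0.187],
    [0,[0,0,0],0.187],
    [0,[0,0,0],0.187],
    [0,[0,0,0],0.187],
  ],
)

```text
clock: 9.1
tool_pos: [0.6108, -0.1823, 0.1034]
ee_rot: [[0.15, 0.989, -0.0], [0.989, -0.15, 0.0], [0.0, -0.0, -1.0]]
wrist_force: [0.2, 0.8, -0.4]
gripper_width: 0.0388
finger_force: 60.8
```

```bash
python3 - <<'E'
from h import *
import pickle
s=robot.state();m=camera_model("wrist");im=camera("wrist")
print(s["clock"],s["tool_pos"],s["ee_rot"],s["joints"])
save("w4.png",im,1.4);np.save("w4.npy",im);pickle.dump(m,open("w4.pkl","wb"))
print([np.array(proj(m,p))*1.4 for p in([.628,-.0785,.026],[.60,-.0735,.026],[.657,-.083,.026])])
E
```

```text
9.1 [ 0.61082752 -0.1822665   0.10336491] [[ 1.50298923e-01  9.88640598e-01 -3.97817738e-05]
 [ 9.88640591e-01 -1.50298916e-01  1.35560698e-04]
 [ 1.28041653e-04 -5.97045033e-05 -9.99999990e-01]] [-0.29040095  0.53026082  0.68359722  1.60436115 -0.35996016  1.13651571
  0.32838254]
[array([399.64955649, 106.86526709]), array([340.81098148, 105.1759112 ]), array([460.28497605, 107.09772275])]
```

View pics/w4.png

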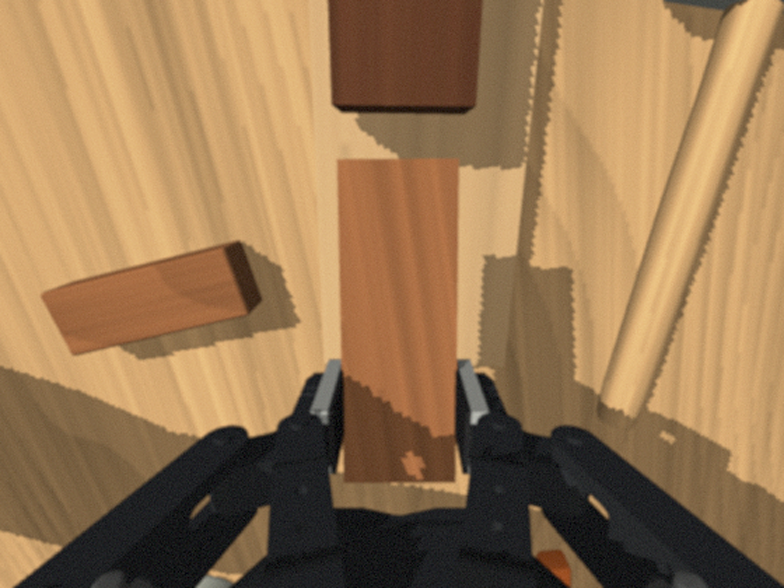

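The wedge is held thin end forward, with its tip at (398,158) and level. The rail's notched face is ahead, with its lip at row 111 spanning columns 340–472.

```bash
python3 - <<'E'
from h import *
import pickle
m=pickle.load(open("w4.pkl","rb"));q=lambda p:(p[0]/1.4-.2,p[1]/1.4-.2)
Z=lambda p,z:onz(m,*q(p),z)
s=robot.state();R=np.array(s["ee_rot"]);p=s["tool_pos"]
for n,px,z in(("lipL",(340,111),.026),("lipR",(472,110),.026),("topL",(333,104),.058),("topR",(480,104),.058),("thinL",(338,159),.103),("thinR",(459,159),.103),("heelL",(345,482),.126),("heelR",(454,482),.126),("bedR",(527,170),.018),("bedL",(317,40),.018)):
    w=Z(px,z);print(n,w.round(4),"tool rel",(R.T@(w-p)).round(4))
E
```

```text
lipL [ 0.599  -0.0758  0.026 ] tool rel [ 0.1035 -0.0278  0.0774]
lipR [ 0.6624 -0.085   0.026 ] tool rel [0.104  0.0362 0.0774]
topL [ 0.6003 -0.0767  0.058 ] tool rel [ 0.1028 -0.0264  0.0454]
topR [ 0.6602 -0.0858  0.058 ] tool rel [0.1029 0.0342 0.0454]
thinL [ 0.6043 -0.0993  0.103 ] tool rel [ 0.0811 -0.019   0.0004]
thinR [ 0.6432 -0.1052  0.103 ] tool rel [0.0812 0.0204 0.0004]
heelL [ 0.5886 -0.2069  0.126 ] tool rel [-0.0277 -0.0183 -0.0226]
heelR [ 0.6268 -0.2128  0.126 ] tool rel [-0.0277  0.0204 -0.0226]
bedR [ 0.6895 -0.1174  0.018 ] tool rel [0.076  0.068  0.0854]
bedL [ 0.5933 -0.0425  0.018 ] tool rel [ 0.1355 -0.0385  0.0854]
```

>>> carry_out(
  commands=[
    [0,[0,0.003,0.03],0],
    [0,[0,0.003,0.055],0],
    [0,[0,0.003,0.07],0],
    [0,[0,0.003,0.076],0],
    [0,[0,0.003,0.076],0],
  ],
)

```text
clock: 9.57
tool_pos: [0.613, -0.1827, 0.0261]
ee_rot: [[0.153, 0.988, -0.002], [0.988, -0.153, 0.0], [0.0, -0.002, -1.0]]
wrist_force: [0.1, -0.2, -0.2]
gripper_width: 0.0385
finger_force: 60.7
```

>>> carry_out(
  commands=[
    [0,[0,0,0.002],0],
    [0,[0,0,0.004],0],
    [0,[0,0,0.0045],0],
    [0,[0,0,0.005],0],
    [0,[0,0,0.005],0],
  ],
)

```text
clock: 9.98
tool_pos: [0.6141, -0.1829, 0.0228]
ee_rot: [[0.153, 0.988, 0.001], [0.988, -0.153, 0.0], [0.0, 0.001, -1.0]]
wrist_force: [0.1, 0.4, -0.9]
gripper_width: 0.0387
finger_force: 60.7
```

>>> carry_out(
  commands=[
    [0,[0,0,0.0005],0],
    [0,[0,0,0.001],0],
    [0,[0,0,0.001],0],
    [0,[0,0,0.001],0],
    [0,[0,0,0.001],0],
  ],
)

```text
clock: 10.4
tool_pos: [0.6141, -0.1829, 0.0226]
ee_rot: [[0.153, 0.988, 0.001], [0.988, -0.153, 0.001], [0.001, 0.001, -1.0]]
wrist_force: [-4.6, 1.9, 10.3]
gripper_width: 0.0386
finger_force: 61.9
```

>>> carry_out(
  commands=[
    [0,[0.008,0,0],0],
    [0,[0.016,0,0],0],
    [0,[0.024,0,0],0],
    [0,[0.03,0,0],0],
    [0,[0.036,0,0],0],
  ],
)

```text
clock: 10.82
tool_pos: [0.6201, -0.1487, 0.0226]
ee_rot: [[0.154, 0.988, 0.002], [0.988, -0.154, -0.002], [-0.002, 0.002, -1.0]]
wrist_force: [-0.3, -4.5, 5.7]
gripper_width: 0.0386
finger_force: 61.5
```

>>> carry_out(
  commands=[
    [0,[0.003,0,0],0],
    [0,[0.006,0,0],0],
    [0,[0.009,0,0],0],
    [0,[0.012,0,0],0],
    [0,[0.012,0,0],0],
  ],
)

```text
clock: 11.23
tool_pos: [0.6218, -0.1375, 0.0226]
ee_rot: [[0.155, 0.988, 0.002], [0.988, -0.155, -0.003], [-0.002, 0.002, -1.0]]
wrist_force: [-0.6, -5.0, 4.7]
gripper_width: 0.0386
finger_force: 61.4
```

```bash
python3 - <<'E'
from h import *
import pickle
s=robot.state();m=camera_model("wrist");im=camera("wrist")
print(s["clock"],s["tool_pos"],s["wrist_force"])
save("w5.png",im,1.4);np.save("w5.npy",im);pickle.dump(m,open("w5.pkl","wb"))
E
```

```text
11.2333 [ 0.62179791 -0.13753903  0.02261801] [-0.55476036 -4.98087433  4.67145046]
```

View pics/w5.png

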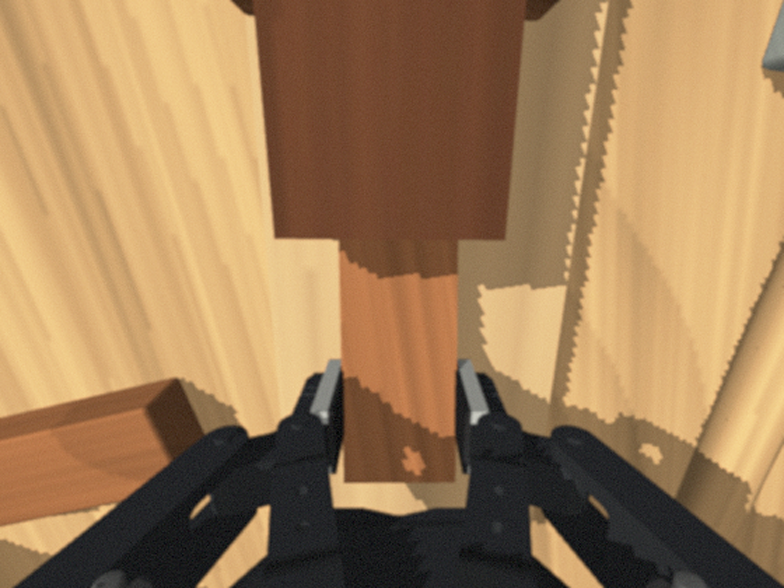

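The wedge is under the rail: the rail's edge is at row 240 and the wedge spans columns 341–457, with the fingers well clear. I'll compute the lip position and the lift.

```bash
cat > meas.py <<'E'
from h import *
import sys
def edge(im):
    g=im[:,:,1].astype(float);r=[]
    for c in list(range(205,238)):
        col=cv2.GaussianBlur(g[100:260,c:c+1],(1,5),1).ravel();d=np.diff(col);i=int(np.argmax(d[:]))
        y=d[i-1:i+2];r.append(100+i+.5+(.5*(y[0]-y[2])/(y[0]-2*y[1]+y[2]) if 0<i<len(d)-1 else 0))
    return np.median(r)
def lift(im,m,s):
    R=np.array(s["ee_rot"]);p=s["tool_pos"];e=edge(im);L=0
    for _ in range(20):
        w=onz(m,220,e,.058+L);x=(R.T@(w-p))[0];pen=.081-x;L=max(0,.2091*pen-.004)
    return e,x,pen,L
if __name__=="__main__":
    s=robot.state();m=camera_model("wrist");im=camera("wrist")
    T=np.array(m["camera_from_world"]);c=-T[:3,:3].T@T[:3,3]
    print("cam rel",np.array(s["ee_rot"]).T@(c-s["tool_pos"]))
    e,x,pen,L=lift(im,m,s);print(s["clock"],s["tool_pos"],s["wrist_force"].round(1),"row",e,"pen mm",pen*1e3,"lift",L*1e3)
    w=onz(m,220,e,.058+L);print("edge world",w,"dist along jig y",(np.array([w[0]-.6,w[1]+.0767])@[.153,.988])*1e3)
    cv2.imwrite("pics/last_scene.png",camera("scene")[:,:,::-1]);np.save("last.npy",im)
E
python3 meas.py
```

```text
cam rel [ 0.08061704  0.00076598 -0.14203638]
11.2833 [ 0.62182142 -0.13751445  0.02262641] [-0.2 -4.9  4.5] row 170.20473276356097 pen mm 19.49825672929019 lift 0.07708548209457884
edge world [ 0.60897638 -0.07318084  0.05807709] dist along jig y 4.850312368331601
```

>>> carry_out(
  commands=[
    [0,[0.002,0,0],0],
    [0,[0.004,0,0],0],
    [0,[0.006,0,0],0],
    [0,[0.008,0,0],0],
    [0,[0.008,0,0],0],
  ],
)

```text
clock: 11.8
tool_pos: [0.6229, -0.1301, 0.0226]
ee_rot: [[0.155, 0.988, 0.002], [0.988, -0.155, -0.003], [-0.003, 0.002, -1.0]]
wrist_force: [-0.7, -6.6, 5.0]
gripper_width: 0.0387
finger_force: 61.4
```

```bash
python3 meas.py
```

```text
cam rel [ 0.0806486   0.00078149 -0.14203299]
11.8 [ 0.62291447 -0.13013519  0.02263072] [-0.7 -6.6  5. ] row 171.25911908766514 pen mm 19.832309873633864 lift 0.14693599457684184
edge world [ 0.61006601 -0.06610682  0.05814694] dist along jig y 12.006162715487898
```

>>> carry_out(
  commands=[
    [0,[0.002,0,0],0],
    [0,[0.004,0,0],0],
    [0,[0.006,0,0],0],
    [0,[0.008,0,0],0],
    [0,[0.008,0,0],0],
  ],
)

```text
clock: 12.32
tool_pos: [0.6241, -0.1225, 0.0226]
ee_rot: [[0.155, 0.988, 0.002], [0.988, -0.155, -0.003], [-0.003, 0.002, -1.0]]
wrist_force: [-2.0, -6.6, 5.0]
gripper_width: 0.0383
finger_force: 61.4
```

```bash
python3 meas.py
```

```text
cam rel [ 0.08063356  0.00076914 -0.14203629]
12.3167 [ 0.62406111 -0.12254506  0.0226231 ] [-2.  -6.6  5. ] row 191.69467657690905 pen mm 27.060091551360973 lift 1.6582651433895796
edge world [ 0.60991533 -0.06560896  0.05965827] dist along jig y 12.47498919913319
```

>>> carry_out(
  commands=[
    [0,[0.003,0,0],0],
    [0,[0.006,0,0],0],
    [0,[0.009,0,0],0],
    [0,[0.0115,0,0],0],
    [0,[0.0115,0,0],0],
  ],
)

```text
clock: 12.83
tool_pos: [0.6259, -0.111, 0.0226]
ee_rot: [[0.155, 0.988, 0.002], [0.988, -0.155, -0.003], [-0.003, 0.002, -1.0]]
wrist_force: [-1.2, -6.4, 5.2]
gripper_width: 0.0384
finger_force: 61.4
```

```bash
python3 meas.py; python3 - <<'E'
import cv2,numpy as np
a=np.load("last.npy");s=cv2.imread("pics/last_scene.png")
b=cv2.resize(s[160:265,190:375],(792,450),interpolation=cv2.INTER_CUBIC);cv2.imwrite("pics/end.png",b)
E
```

```text
cam rel [ 0.0806348   0.00080068 -0.14205207]
12.8333 [ 0.62587597 -0.11096957  0.02260998] [-1.2 -6.4  5.2] row 223.21714595285448 pen mm 38.40900774932858 lift 4.031323520384607
edge world [ 0.60970834 -0.06520707  0.06203132] dist along jig y 12.840391185351566
```

View pics/end.png

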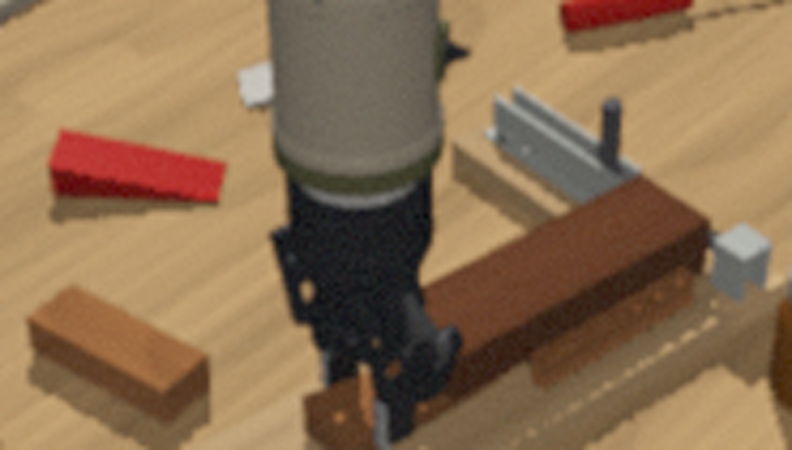

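The lift is about 4 mm, the bolt is home in the keeper at (740,250), and the wrist force is steady at about 8 N. The wedge lies flat and the fingers are clear of the rail, so I'm handing in.

```bash
python3 -c "
from bench import robot
print(robot.finish_job())"
```

```text
the job is handed in; nothing more can be done
None
```

The job is handed in: the bolt is fully home in its keeper, and the held wedge has lifted the rail's notched end by an estimated 4.0 mm, with the fingers clear of the rail; the verdict was not shown.

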